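Tap the rail sights flush and check them with the step gauge

ROBOT

A 7-joint arm with a two-finger parallel gripper is mounted at the origin on the work surface. World frame = base frame: x ahead of the robot, y to its left, z up, the work surface at z = 0. Lengths are in m, angles in rad, forces in N, time in s.
With the tool pointing down it reaches from about 0.35 to 0.9 m from the base axis. Payload 8.1 kg.
Tool frame: the origin (TCP) lies on the centre line of the jaws, within the pads' length; the fingertips stand 11 mm ahead of it and the grasp point (between the pads) lies 8 mm behind it (arm.nose_length is the distance from the TCP to the fingertips, in m); z points along the fingers, y is the line along which they close (so a half turn about z gives the same grasp; the last joint's range is limited). The gripper opens to 92 mm and grips with 3 to 60 N. Pads are 19 mm wide; open, the fingers measure 130 mm over their backs; the gripper's body (75 mm by 190 mm) begins 47 mm behind the grasp point.
Start: joints at [1.099, 0.434, 0.025, 1.573, -0.012, 1.134, -0.075], TCP at [0.225, -0.583, 0.238] pointing down, gripper open.
Joint ranges: [-2.62, 2.62], [-0.44, 2.09], [-1.27, 1.32], [0.08, 2.57], [-1.32, 4.46], [0.12, 2], [-2.74, 2.74]. Speed limits (rad/s): [2.22, 2.22, 3.01, 3.01, 3.14, 3.14, 3.14].

INTERFACE

Orientations are given as a rotation vector (axis times angle).
In Python, from cell import arm gives the robot as it stands.
- The arm moves only by the tool jog_arm, never from a script. Its argument "moves" is a list of rows, each a list of 4 numbers: the shift along the tool's x, y, z in m, then the turn about the tool's z in rad. In form: [[tx, ty, tz, spin], ...]. A call has 1 to 20 rows; each row is the pose to reach, as a shift and turn from the pose commanded when the call began, along the tool's axes at that moment; what a row does not reach only later rows make up. A row lasts 1/8 s, in which the tool goes at most 62.5 mm and 10.7 degrees, less where a joint would pass 70% of its speed; a pose out of reach is approached as far as the arm can. A call with a gripper value outside its range is refused whole. "hand" is the finger opening in m, from 0 to 0.0918, set as the call begins (left out, the last holds). The fingers move at their own pace and stop on an object; "newtons" is the grip in N (left out, the last holds). Time passes only in rows, so rows that repeat a pose let the fingers close. It gives the time, the measured TCP pose, the force, the opening and the grip force at its end, in the units of the state.
- arm.observe(): the state, without advancing time (a new reading comes with each control period).
- arm.get_image(name): name is "scene" or "top"; returns a dict with "color" (400x640x3 uint8, red, green, blue), "z_map" (400x640 float32, m along the optical axis (not along the pixel's ray), 0 where there is no reading), "fx", "fy", "cx", "cy" (pixels), "rvec" (rotation vector, rad) and "tvec" (3), from world to camera coordinates, as OpenCV has them. Camera axes: x right, y down, z forward; pixel columns grow to the right and rows downward; lengths in m; the calibration is good to about 2 mm. A picture is of the moment at which its call begins.
- arm.sign_off(): hands the job in; it is judged then, once.
The state is a dict: "clock": time; "joints": joint angles; "dq": joint speeds; "joint_efforts": joint torques, N m; "position": TCP position; "ee_rot": TCP orientation; "force": force on the tool from outside, world axes, zero at the start; "ft_torque": the same for the moment, N m; "width": opening from 0.0 (shut) to 1.0 (fully open); "gripper_force": force on a finger pad.
Only numpy, scipy, OpenCV 4.12 (cv2) and the standard library are available. Lean on these libraries where they do the work, as an engineer would, in place of code of your own. Each camera call takes 0.05 s, during which the arm holds its last target. There are 200 camera calls.

TASK

Clear the cue-chalk cubes off the pool-table rail into the dark wooden tray, then take the mallet and tap every white sight in the rail down until it is flush with the oak. Then check each sight with the dial step gauge, working from left (sight 1) to right: stand the gauge squarely on the rail, gently, with its sprung foot on the sight, and let it rest there for a second to read it; if one still reads proud, tap it again and start the check over. Finish with the mallet standing on its head on the teal felt and the gauge standing upright on the granite plate, and leave the other things on the bench alone; touch the sights with the two tools only.

Things in the scene. Friction and masses are not known exactly. Their poses are not given: they have to be found in the camera images.
- rail: fixed length of pool-table rail: oak 90 mm wide (its x), 620 mm long (its y), 45 mm tall, top flat and level; a lower teal cushion on its +x side, away from the robot. Origin: centre of the oak's underside on the bench; z up (top at z = 45 mm). Four sight holes on the top's middle line, at rail y = +180, +60, -60, -180 mm; a hole may be empty. A mallet driven hard on the oak turns in the grip
- sight1: sight 1 (of 4 counted from the left, +y, end): white plug 16 mm diameter, 30 mm long, upright and tight in its hole at rail x = 0, y = +180 mm. Origin: centre of its top face. Starts 7 to 12 mm proud of the oak; driven down against about 5 N of friction, it stays there; flush = origin at rail z = 45 mm; the wide mallet face cannot drive it deeper. None if absent
- sight2: sight 2 (of 4 counted from the left, +y, end): white plug 16 mm diameter, 30 mm long, upright and tight in its hole at rail x = 0, y = +60 mm. Origin: centre of its top face. Starts 7 to 12 mm proud of the oak; driven down against about 5 N of friction, it stays there; flush = origin at rail z = 45 mm; the wide mallet face cannot drive it deeper. None if absent
- sight3: sight 3 (of 4 counted from the left, +y, end): white plug 16 mm diameter, 30 mm long, upright and tight in its hole at rail x = 0, y = -60 mm. Origin: centre of its top face. Starts 7 to 12 mm proud of the oak; driven down against about 5 N of friction, it stays there; flush = origin at rail z = 45 mm; the wide mallet face cannot drive it deeper. None if absent
- sight4: sight 4 (of 4 counted from the left, +y, end): white plug 16 mm diameter, 30 mm long, upright and tight in its hole at rail x = 0, y = -180 mm. Origin: centre of its top face. Starts 7 to 12 mm proud of the oak; driven down against about 5 N of friction, it stays there; flush = origin at rail z = 45 mm; the wide mallet face cannot drive it deeper. None if absent
- mallet: loose mallet, 0.3 kg, standing on its head, handle level. Head: upright cylinder 52 mm diameter, 60 mm tall (white striking face below, red face on top). Wooden handle 22 mm wide, 28 tall, along -x to 170 mm from the head axis, middle line 32 mm above the lower face. Origin: centre of the lower face; z up. Grip the handle 50 to 60 mm from the head axis, closing along the mallet's y
- felt: flat teal felt offcut (1 mm, cannot be moved), 200 mm (its x) by 130 mm (its y), on the bench; the mallet's place. Origin at its centre
- gauge: loose dial step gauge, 0.38 kg. Steel bridge base 46 mm (its x) by 76 mm (its y), top 27 mm up, on two legs 17 mm tall at its y ends, 44 mm apart; above, an upright round dial case, 54 mm diameter, 22 mm thick along the gauge's x, centre 66 mm up. Grip the dial case by its two flat faces, closing along the gauge's x. Origin: centre of the base, level with the legs' underside; z up
- gauge_tip (a point): tip (underside) of the gauge's brass foot, 10 mm diameter, on the gauge's axis in the gap between the legs
- gauge_foot (a joint): gauge reading, m: how far the sprung foot is pushed up. 0 = fully out, the tip 5 mm below the legs' underside. With the legs flat on a surface it reads 0.005 plus the height by which the part under the foot stands proud of that surface (0.005 = flush, as on the granite plate), up to 0.021. The spring pushes 0.5 to 1.3 N, less than the gauge's weight
- plate: fixed dark granite plate 130 mm (its x) by 170 mm (its y), 20 mm tall, top flat; the gauge's place. Origin: centre of its underside
- chalk1: cue-chalk cube 1 (of up to 4): loose, 22 x 22 mm, 20 mm tall, white paper sides and blue top, standing on the rail's top at the start, between or beside the sights and at most 15 mm off the middle line. Origin: centre of its underside. None if absent
- chalk2: cue-chalk cube 2 (of up to 4): loose, 22 x 22 mm, 20 mm tall, white paper sides and blue top, standing on the rail's top at the start, between or beside the sights and at most 15 mm off the middle line. Origin: centre of its underside. None if absent
- chalk3: cue-chalk cube 3 (of up to 4): loose, 22 x 22 mm, 20 mm tall, white paper sides and blue top, standing on the rail's top at the start, between or beside the sights and at most 15 mm off the middle line. Origin: centre of its underside. None if absent
- chalk4: cue-chalk cube 4 (of up to 4): loose, 22 x 22 mm, 20 mm tall, white paper sides and blue top, standing on the rail's top at the start, between or beside the sights and at most 15 mm off the middle line. Origin: centre of its underside. None if absent
- tray: fixed dark wooden chalk tray on the bench in front of the robot, between felt and plate: 100 mm (its x) by 170 mm (its y), walls 4 mm thick and 14 mm high, inner floor 4 mm up. Origin: centre of its underside
- sight_box: open blue plastic box 75 x 55 x 30 mm with spare sights, on the bench at the far left; origin centre of underside; leave alone
- glue: yellow glue bottle, 44 mm diameter, 120 mm tall, on the bench left of the rail; origin centre of underside; leave alone
- screwdriver: screwdriver lying on the bench beyond the rail (about 250 mm long); leave alone
- brush: brush lying on the bench right of the rail (about 250 mm long); leave alone
- shaper: brass cue-tip shaper, a plain puck 36 mm diameter, 25 mm tall, on the bench between the tray and the rail; origin centre of underside; leave alone

How it is judged:
On the way, in this order (a step that is already met when the one before it is completed fails the run):
1. all chalk cubes present are in the tray (x of chalk1 in the frame of tray between -0.052 and 0.052 m and y of chalk1 in the frame of tray between -0.087 and 0.087 m and z of each of chalk1, chalk2, chalk3, chalk4 in the frame of tray below 0.04 m and x of chalk2 in the frame of tray between -0.052 and 0.052 m and y of chalk2 in the frame of tray between -0.087 and 0.087 m and x of chalk3 in the frame of tray between -0.052 and 0.052 m and y of chalk3 in the frame of tray between -0.087 and 0.087 m and x of chalk4 in the frame of tray between -0.052 and 0.052 m and y of chalk4 in the frame of tray between -0.087 and 0.087 m), for 0.2 s.
2. all sights present are flush with the oak (within 1.5 mm) (z of sight1 in the frame of rail between 0.043 and 0.0465 m and z of sight2 in the frame of rail between 0.043 and 0.0465 m and z of sight3 in the frame of rail between 0.043 and 0.0465 m and z of sight4 in the frame of rail between 0.043 and 0.0465 m), for 0.2 s.
3. with the sight flush, gauge stood squarely on the rail with its foot on sight 1 (within 7 mm of its middle), so that it reads flush (within 2 to 3 mm) (horizontal distance between gauge_tip and sight1 below 0.007 m and distance between gauge_tip and sight1 below 0.0075 m and z of gauge in the frame of sight1 between -0.003 and 0.002 m and angle between the z axis of gauge and the z axis of sight1, either way round below 0.1 rad and contact force between gauge and sight1 above 0.15 N and z of sight1 in the frame of rail between 0.043 and 0.0465 m), for 0.4 s.
4. with the sight flush, gauge stood squarely on the rail with its foot on sight 2 (within 7 mm of its middle), so that it reads flush (within 2 to 3 mm) (horizontal distance between gauge_tip and sight2 below 0.007 m and distance between gauge_tip and sight2 below 0.0075 m and z of gauge in the frame of sight2 between -0.003 and 0.002 m and angle between the z axis of gauge and the z axis of sight2, either way round below 0.1 rad and contact force between gauge and sight2 above 0.15 N and z of sight2 in the frame of rail between 0.043 and 0.0465 m), for 0.4 s.
5. with the sight flush, gauge stood squarely on the rail with its foot on sight 3 (within 7 mm of its middle), so that it reads flush (within 2 to 3 mm) (horizontal distance between gauge_tip and sight3 below 0.007 m and distance between gauge_tip and sight3 below 0.0075 m and z of gauge in the frame of sight3 between -0.003 and 0.002 m and angle between the z axis of gauge and the z axis of sight3, either way round below 0.1 rad and contact force between gauge and sight3 above 0.15 N and z of sight3 in the frame of rail between 0.043 and 0.0465 m), for 0.4 s.
6. with the sight flush, gauge stood squarely on the rail with its foot on sight 4 (within 7 mm of its middle), so that it reads flush (within 2 to 3 mm) (horizontal distance between gauge_tip and sight4 below 0.007 m and distance between gauge_tip and sight4 below 0.0075 m and z of gauge in the frame of sight4 between -0.003 and 0.002 m and angle between the z axis of gauge and the z axis of sight4, either way round below 0.1 rad and contact force between gauge and sight4 above 0.15 N and z of sight4 in the frame of rail between 0.043 and 0.0465 m), for 0.4 s.
At the end, for the whole second after the job is handed in: Every chalk cube present is in the tray; every sight present is flush within 1.5 mm; the mallet stands on the white face of its head (within 0.1 rad), head centre on the felt; the gauge stands upright (within 0.06 rad) on the granite plate, its centre on it; both released and at rest (all of step 1 and all of step 2 and x of mallet in the frame of felt between -0.1 and 0.1 m and y of mallet in the frame of felt between -0.065 and 0.065 m and x of gauge in the frame of plate between -0.065 and 0.065 m and y of gauge in the frame of plate between -0.085 and 0.085 m and angle between mallet's own z axis and vertical below 0.1 rad and height (world z) of mallet between -0.004 and 0.006 m and angle between gauge's own z axis and vertical below 0.06 rad and z of gauge in the frame of plate between 0.017 and 0.023 m and linear speed of each of mallet, gauge below 0.02 m/s); the robot touches nothing.
It fails at once if a sight is pressed with the fingers or the arm, not the mallet (contact force between any of the fingers, the arm and sight1 above 2 N or contact force between any of the fingers, the arm and sight2 above 2 N or contact force between any of the fingers, the arm and sight3 above 2 N or contact force between any of the fingers, the arm and sight4 above 2 N).
It fails at once if a sight is pressed down hard with the gauge (contact force between gauge and sight1 above 8 N or contact force between gauge and sight2 above 8 N or contact force between gauge and sight3 above 8 N or contact force between gauge and sight4 above 8 N).
It fails at once if the gauge is banged or forced down on the rail (over 150 N) (contact force between gauge and rail above 150 N).
It fails at once if a bystander is moved more than 30 mm (distance of any of sight_box, glue, screwdriver, brush, shaper from where it was at the start of the episode above 0.03 m).
Of sight1, sight2, sight3, sight4 only 2 to 4 are there at a start; the rules pass over those that are not, and their reading is None.
Of chalk1, chalk2, chalk3, chalk4 only 2 to 4 are there at a start; the rules pass over those that are not, and their reading is None.
At some moment in a run one of mallet, gauge may be knocked a few centimetres aside while the robot is not near it.
It also fails if it takes over 210 s, if anything falls off the work surface, if the arm or the gripper's body presses on something with over 40 N, if the wrist force passes 120 N, or if a joint passes its speed limit or range.

## Working session

There is one attempt and no reset: what is moved stays moved. The work goes in short steps, Python scripts to look and compute and a tool call to move; the robot and the scene stay as the last step left them, time stands still between calls to the robot, and variables do not carry over. Pictures are saved under pics/ and viewed, at most 14 in all, crops included, and the job is handed in when it is done.

Besides the shell and the picture viewer there is one more tool, called after "Call:" in YAML: its name, and indented under it one key for each argument. jog_arm: Moves the arm, as the interface text tells. Its arguments: {"type":"object","properties":{"moves":{"type":"array"},"hand":{"type":"number"},"newtons":{"type":"number"}},"required":["moves"]}

```bash
ls; mkdir -p pics; cat > h.py <<'E'
import numpy as np, cv2
from cell import arm
from scipy.spatial.transform import Rotation as R
def grab(n,save=None):
    im=arm.get_image(n)
    if save: cv2.imwrite('pics/'+save+'.png',cv2.cvtColor(im['color'],cv2.COLOR_RGB2BGR))
    return im
def cloud(im):
    z=im['z_map'];v,u=np.mgrid[:400,:640]
    p=np.stack([(u-im['cx'])/im['fx']*z,(v-im['cy'])/im['fy']*z,z],-1)
    Rm=R.from_rotvec(np.ravel(im['rvec'])).as_matrix()
    w=(p-np.ravel(im['tvec']))@Rm
    w[z==0]=np.nan
    return w
def ray(im,u,v,h):
    Rm=R.from_rotvec(np.ravel(im['rvec'])).as_matrix();t=np.ravel(im['tvec'])
    d=np.array([(u-im['cx'])/im['fx'],(v-im['cy'])/im['fy'],1])@Rm
    c=-t@Rm
    return c+d*(h-c[2])/d[2]
def st():
    s=arm.observe();np.set_printoptions(precision=4,suppress=True)
    print(s['clock'],np.array(s['position']),np.array(s['ee_rot']),np.array(s['force']),s['width'],s['gripper_force'],'q',np.array(s['joints']))
    print(R.from_rotvec(s['ee_rot']).as_matrix())
E
python3 - <<'E'
from h import *
st()
for n in('top','scene'):
    im=grab(n,n+'0');print(n,im['fx'],im['rvec'],im['tvec'])
E
```

```text
pics
0.0 [ 0.225  -0.5825  0.2369] [-3.0868 -0.5756  0.0007] [ 0.511  0.221 -0.47 ] 1.0018818677468442 0.0 q [ 1.0994  0.4352  0.025   1.5742 -0.0116  1.134  -0.0751]
[[ 0.9328  0.3604 -0.0007]
 [ 0.3604 -0.9328  0.0014]
 [-0.0002 -0.0016 -1.    ]]
top 413.25533742583724 [ 2.1662 -2.1823  0.0822] [0.0109 0.6086 1.3542]
scene 517.7902663315612 [ 0.9812  2.2479 -1.2064] [ 0.4012 -0.1864  1.8575]
```

View pics/top0.png

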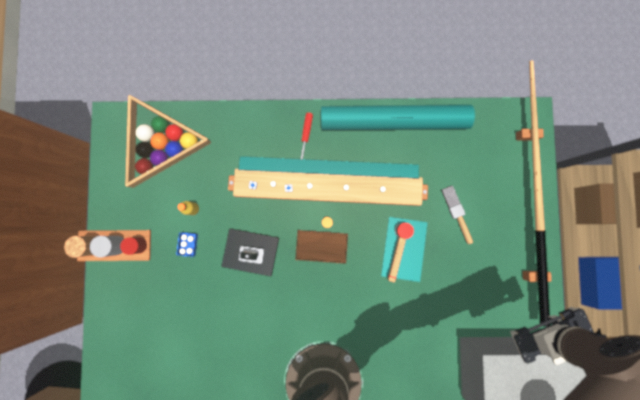

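View pics/scene0.png

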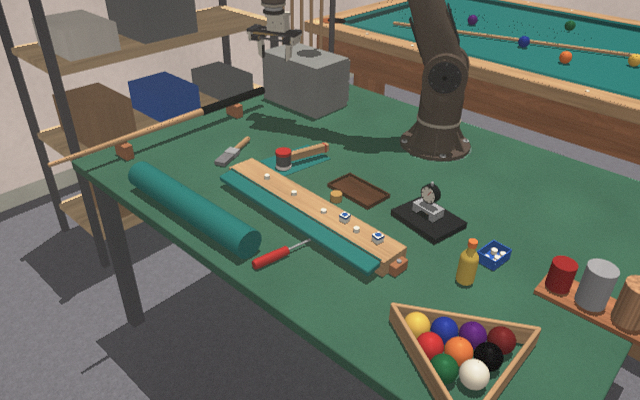

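```bash
cat >> h.py <<'E'
def blobs(m,amin=4):
    n,l,s,c=cv2.connectedComponentsWithStats(m.astype(np.uint8))
    return [(c[i],s[i,4],l==i) for i in range(1,n) if s[i,4]>=amin]
E
python3 - <<'E'
from h import *
im=grab('top');w=cloud(im);hsv=cv2.cvtColor(im['color'],cv2.COLOR_RGB2HSV).astype(int);H,S,V=hsv[...,0],hsv[...,1],hsv[...,2]
np.set_printoptions(precision=4,suppress=True)
# rail top by height
m=(abs(w[...,2]-.045)<.008)&(w[...,0]>.35)&(w[...,0]<.75)&(H<30)&(S>40)
b=max(blobs(m),key=lambda b:b[1]);rm=b[2]
p=w[rm];print('rail z',np.nanmedian(p[:,2]))
pts=np.array([ray(im,u,v,.045)[:2] for v,u in np.argwhere(rm)],np.float32)
r=cv2.minAreaRect(pts);print('rail',r, b[0])
sel=np.zeros((400,640),bool);sel[165:215,230:428]=1
for name,mm,h in(('white',sel&(S<50)&(V>190),.054),('blue',sel&(H>95)&(H<130)&(S>80),.065)):
  for c,a,l in blobs(mm,3): print(name,c,a,ray(im,*c,h)[:2],np.nanmax(w[l][:,2]))
def rect(mm,h,nm):
  b=max(blobs(mm),key=lambda b:b[1]);pts=np.array([ray(im,u,v,h)[:2] for v,u in np.argwhere(b[2])],np.float32)
  print(nm,b[0],b[1],cv2.minAreaRect(pts))
def box(u0,u1,v0,v1):
  s=np.zeros((400,640),bool);s[v0:v1,u0:u1]=1;return s
rect(box(380,430,215,285)&(H>82)&(H<100)&(S>100)&(V>100),.001,'felt')
rect(box(293,350,225,270)&(H<25)&(S>60),.014,'tray')
bx=box(215,285,220,280)
rect(bx&((S<80)|(V<60)),.02,'plate')
rect(box(380,430,215,290)&((H<8)|(H>172))&(S>150),.06,'head')
rect(box(380,415,235,290)&(H>8)&(H<30)&(S>60),.046,'handle')
rect(bx&(V>130)&(S<60),.047,'base')
for v0,v1 in((222,280),):
  q=w[v0:v1,215:285].reshape(-1,3)
  for lo,hi in((.035,.055),(.075,.13)):
    k=(q[:,2]>lo)&(q[:,2]<hi);print(lo,k.sum(),np.nanmean(q[k],0) if k.any() else 0, q[k].min(0),q[k].max(0), cv2.minAreaRect(q[k][:,:2].astype(np.float32)))
c=cv2.resize(im['color'][220:280,215:435],None,fx=3.6,fy=3.6,interpolation=cv2.INTER_CUBIC)
cv2.imwrite('pics/crop.png',c[...,::-1])
E
```

```text
rail z 0.044845068577055426
rail ((0.636526346206665, -0.018962472677230835), (0.6197201013565063, 0.08855507522821426), 86.7021484375) [329.0466 187.0481]
white [231.     182.2857] 7 [0.6528 0.2971] 0.03821563805051243
white [252.4898 184.5306] 49 [0.6448 0.2264] 0.06915910389533193
white [272.6333 183.3667] 30 [0.6482 0.1602] 0.06281685726889592
white [309.2143 185.5   ] 28 [0.6402 0.0402] 0.056847217155891104
white [288.3019 187.566 ] 53 [0.6339 0.1087] 0.07197057349648389
white [345.8  187.08] 25 [ 0.634  -0.0796] 0.059039571322680916
white [382.5    188.7857] 28 [ 0.6274 -0.1995] 0.0602808269342822
white [424.125 191.125] 8 [ 0.6187 -0.3351] 0.0368648502571436
blue [252.125 184.875] 8 [0.6425 0.2257] 0.06956105103312021
blue [288.  187.5] 6 [0.633  0.1088] 0.0675676245283934
felt [405.8083 250.2568] 1690 ((0.43001991510391235, -0.275876522064209), (0.13252386450767517, 0.20207366347312927), 81.000732421875)
tray [321.2945 246.2322] 1460 ((0.44111067056655884, 0.002294875681400299), (0.16624395549297333, 0.09723740816116333), 85.27677154541016)
plate [249.9847 251.7223] 2092 ((0.
[... 185 characters left out ...]
28783273697, 0.042011767625808716), 88.68523406982422)
handle [396.1994 259.4735] 321 ((0.3992275595664978, -0.24037188291549683), (0.024888643994927406, 0.14701062440872192), 74.91181182861328)
base [251.8973 254.3194] 263 ((0.4167098104953766, 0.2320667803287506), (0.08116020262241364, 0.05152798444032669), 82.5611343383789)
0.035 198 [0.4197 0.226  0.047 ] [0.3921 0.1917 0.0367] [0.4445 0.2702 0.0533] ((0.4177853465080261, 0.23186330497264862), (0.07633015513420105, 0.04641927778720856), 82.52391815185547)
0.075 138 [0.4183 0.2294 0.1059] [0.4047 0.2044 0.0752] [0.4311 0.2592 0.1256] ((0.41776835918426514, 0.2329062968492508), (0.05463705211877823, 0.02280575968325138), 81.58319854736328)
```

View pics/crop.png

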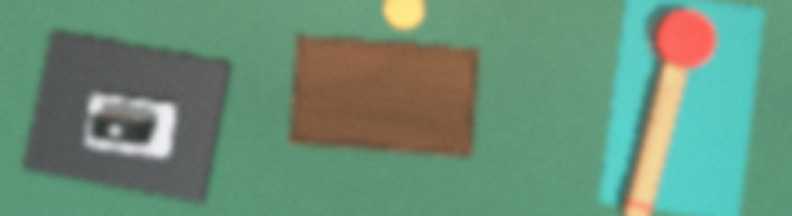

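```bash
cat >> h.py <<'E'
def plan(*ts,base=None):
    """targets (x,y,z,yaw of tool y in deg) -> rows from current pose"""
    s=arm.observe();M=R.from_rotvec(s['ee_rot']).as_matrix();p=np.array(s['position'])
    yy=np.degrees(np.arctan2(M[1,1],M[0,1]))
    x0=np.array([M[0,0],M[1,0]]);x0/=np.linalg.norm(x0)
    print('t',round(s['clock'],2),'pos',p.round(4),'yyaw',round(yy,2),'tilt',M[:,2].round(4),'w',round(s['width']*91.8,1),'F',np.array(s['force']).round(1),'q7',round(s['joints'][6],2))
    y0=np.array([x0[1],-x0[0]])
    for t in ts:
        d=np.array(t[:3])-p;sp=-np.radians((t[3]-yy+180)%360-180)
        print(t,'->',[round(float(v),4) for v in(d[:2]@x0,d[:2]@y0,-d[2],sp)])
E
python3 -c "
from h import *
plan((.6435,.225,.15,-3.3),(.6435,.225,.058,-3.3))"
```

```text
t 0.15 pos [ 0.2251 -0.5827  0.2371] yyaw -68.88 tilt [-5.0e-04  1.1e-03 -1.0e+00] w 91.5 F [ 0.7 -1.2  0.5] q7 -0.08
(0.6435, 0.225, 0.15, -3.3) -> [0.6813, -0.6026, 0.0871, -1.1445]
(0.6435, 0.225, 0.058, -3.3) -> [0.6813, -0.6026, 0.1791, -1.1445]
```

Call:
jog_arm:
  moves:
    - [0.681, -0.603, 0.04, -1.145]
    - [0.681, -0.603, 0.04, -1.145]
    - [0.681, -0.603, 0.04, -1.145]
    - [0.681, -0.603, 0.04, -1.145]
    - [0.681, -0.603, 0.04, -1.145]
    - [0.681, -0.603, 0.04, -1.145]
    - [0.681, -0.603, 0.04, -1.145]
    - [0.681, -0.603, 0.04, -1.145]
    - [0.681, -0.603, 0.04, -1.145]
    - [0.681, -0.603, 0.04, -1.145]
    - [0.681, -0.603, 0.04, -1.145]
    - [0.681, -0.603, 0.04, -1.145]
    - [0.681, -0.603, 0.04, -1.145]
    - [0.681, -0.603, 0.08, -1.145]
    - [0.681, -0.603, 0.087, -1.145]
    - [0.681, -0.603, 0.087, -1.145]
    - [0.681, -0.603, 0.087, -1.145]
  hand: 0.05
  newtons: 15

```text
clock: 2.28
position: [0.6431, 0.2243, 0.1504]
ee_rot: [2.284, 2.157, -0.002]
force: [-0.2, 0.1, -0.1]
width: 0.545
gripper_force: 0.0
```

```bash
python3 -c "
from h import *
plan((.6435,.225,.058,-3.3))"
```

```text
t 2.27 pos [0.6431 0.2243 0.1504] yyaw -3.28 tilt [-7.e-04 -8.e-04 -1.e+00] w 50.1 F [-0.2  0.1 -0.1] q7 -0.72
(0.6435, 0.225, 0.058, -3.3) -> [0.0007, 0.0004, 0.0924, 0.0003]
```

Call:
jog_arm:
  moves:
    - [0.001, 0, 0.04, 0]
    - [0.001, 0, 0.075, 0]
    - [0.001, 0, 0.092, 0]
    - [0.001, 0, 0.092, 0]

```text
clock: 2.78
position: [0.6434, 0.2248, 0.0589]
ee_rot: [2.285, 2.156, -0.001]
force: [-0.4, 1.2, 1.0]
width: 0.546
gripper_force: 0.0
```

Call:
jog_arm:
  moves:
    - [0, 0, 0, 0]
    - [0, 0, 0, 0]
    - [0, 0, 0, 0]
    - [0, 0, 0, 0]
    - [0, 0, 0, 0]
    - [0, 0, -0.03, 0]
    - [0, 0, -0.08, 0]
    - [0, 0, -0.08, 0]
  hand: 0.01

```text
clock: 3.78
position: [0.6454, 0.2274, 0.1431]
ee_rot: [2.282, 2.156, 0.011]
force: [0.6, 0.8, -0.3]
width: 0.241
gripper_force: 14.8
```

```bash
python3 -c "
from h import *
plan((.443,.035,.08,-4.7),(.443,.035,.019,-4.7))"
```

```text
t 3.77 pos [0.6454 0.2274 0.1431] yyaw -3.28 tilt [ 0.0065  0.0031 -1.    ] w 22.1 F [ 0.6  0.8 -0.3] q7 -0.72
(0.443, 0.035, 0.08, -4.7) -> [-0.2037, -0.1911, 0.0631, 0.0249]
(0.443, 0.035, 0.019, -4.7) -> [-0.2037, -0.1911, 0.1241, 0.0249]
```

Call:
jog_arm:
  moves:
    - [-0.05, -0.047, 0, 0]
    - [-0.1, -0.095, 0, 0.025]
    - [-0.15, -0.141, 0, 0.025]
    - [-0.201, -0.189, 0.03, 0.025]
    - [-0.201, -0.189, 0.08, 0.025]
    - [-0.201, -0.189, 0.105, 0.025]
    - [-0.201, -0.189, 0.118, 0.025]
    - [-0.201, -0.189, 0.118, 0.025]
    - [-0.201, -0.189, 0.118, 0.025]

```text
clock: 4.9
position: [0.444, 0.0367, 0.0215]
ee_rot: [2.31, 2.129, 0.002]
force: [0.6, 0.2, -0.8]
width: 0.242
gripper_force: 14.8
```

Call:
jog_arm:
  moves:
    - [0, 0, 0, 0]
    - [0, 0, 0, 0]
    - [0, 0, 0, 0]
    - [0, 0, -0.03, 0]
    - [0, 0, -0.08, 0]
    - [0, 0, -0.1, 0]
    - [0, 0, -0.1, 0]
  hand: 0.038

```text
clock: 5.78
position: [0.4442, 0.036, 0.1221]
ee_rot: [2.31, 2.126, 0.004]
force: [-0.3, -0.0, -0.4]
width: 0.416
gripper_force: 0.0
```

```bash
python3 -c "
from h import *
im=grab('scene','s1')
plan((.633,.108,.12,-3.3),(.633,.108,.058,-3.3))"
```

```text
t 5.83 pos [0.4434 0.0358 0.121 ] yyaw -4.73 tilt [ 1.4e-03 -3.0e-04 -1.0e+00] w 38.1 F [-0.6  1.1 -0.3] q7 -0.55
(0.633, 0.108, 0.12, -3.3) -> [0.0876, 0.183, 0.001, -0.025]
(0.633, 0.108, 0.058, -3.3) -> [0.0876, 0.183, 0.063, -0.025]
```

View pics/s1.png

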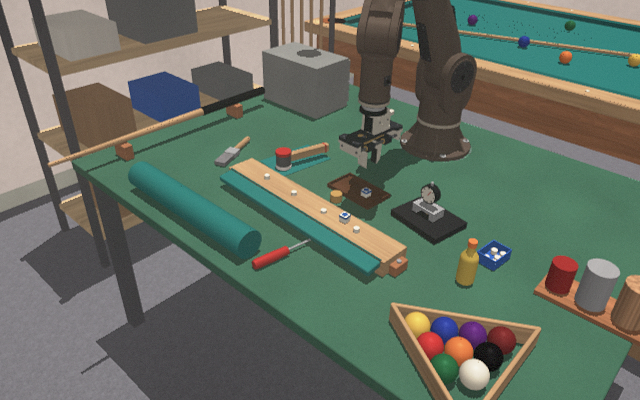

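Call:
jog_arm:
  moves:
    - [0.02, 0.045, 0, -0.025]
    - [0.045, 0.1, 0, -0.025]
    - [0.07, 0.15, 0, -0.025]
    - [0.088, 0.183, 0, -0.025]
    - [0.088, 0.183, 0, -0.025]
    - [0.088, 0.183, 0.03, -0.025]
    - [0.088, 0.183, 0.055, -0.025]
    - [0.088, 0.183, 0.063, -0.025]
    - [0.088, 0.183, 0.063, -0.025]
  hand: 0.05

```text
clock: 6.95
position: [0.6314, 0.1082, 0.0574]
ee_rot: [-2.283, -2.157, 0.003]
force: [0.2, -0.8, -0.5]
width: 0.549
gripper_force: 0.0
```

Call:
jog_arm:
  moves:
    - [0, 0, 0, 0]
    - [0, 0, 0, 0]
    - [0, 0, 0, 0]
    - [0, 0, 0, 0]
    - [0, 0, 0, 0]
    - [0, 0, -0.03, 0]
    - [0, 0, -0.06, 0]
    - [0, 0, -0.06, 0]
    - [0, 0, -0.06, 0]
  hand: 0.01

```text
clock: 8.07
position: [0.6324, 0.1085, 0.1173]
ee_rot: [-2.284, -2.157, 0.001]
force: [0.3, 0.6, -0.4]
width: 0.235
gripper_force: 15.0
```

```bash
python3 -c "
from h import *
plan((.439,-.035,.12,-4.7),(.439,-.035,.021,-4.7))"
```

```text
t 8.07 pos [0.6324 0.1085 0.1173] yyaw -3.28 tilt [-5.e-04 -4.e-04 -1.e+00] w 21.6 F [ 0.3  0.6 -0.4] q7 -0.59
(0.439, -0.035, 0.12, -4.7) -> [-0.1543, -0.1849, -0.0027, 0.0248]
(0.439, -0.035, 0.021, -4.7) -> [-0.1543, -0.1849, 0.0963, 0.0248]
```

Call:
jog_arm:
  moves:
    - [-0.04, -0.047, 0, 0]
    - [-0.08, -0.095, 0, 0.025]
    - [-0.12, -0.141, 0, 0.025]
    - [-0.154, -0.185, 0.02, 0.025]
    - [-0.154, -0.185, 0.06, 0.025]
    - [-0.154, -0.185, 0.085, 0.025]
    - [-0.154, -0.185, 0.096, 0.025]
    - [-0.154, -0.185, 0.096, 0.025]
    - [-0.154, -0.185, 0.096, 0.025]

```text
clock: 9.2
position: [0.4397, -0.0343, 0.0223]
ee_rot: [2.31, 2.128, 0.001]
force: [0.0, -0.2, -0.3]
width: 0.235
gripper_force: 15.0
```

Call:
jog_arm:
  moves:
    - [0, 0, 0, 0]
    - [0, 0, 0, 0]
    - [0, 0, 0, 0]
    - [0, 0, -0.03, 0]
    - [0, 0, -0.08, 0]
    - [0, 0, -0.12, 0]
    - [0, 0, -0.12, 0]
  hand: 0.038

```text
clock: 10.07
position: [0.4411, -0.0345, 0.1444]
ee_rot: [2.308, 2.125, 0.006]
force: [-0.5, 0.7, -1.2]
width: 0.411
gripper_force: 0.0
```

```bash
python3 - <<'E'
from h import *
im=grab('top','t1');hsv=cv2.cvtColor(im['color'],cv2.COLOR_RGB2HSV).astype(int);H,S,V=hsv[...,0],hsv[...,1],hsv[...,2]
w=cloud(im)
def box(u0,u1,v0,v1):
  s=np.zeros((400,640),bool);s[v0:v1,u0:u1]=1;return s
m=box(380,430,215,290)&((H<8)|(H>172))&(S>150)
b=max(blobs(m),key=lambda b:b[1]);print('head',b[0],b[1],ray(im,*b[0],.061))
plan((.438,-.2523,.12,74.5),(.438,-.2523,.025,74.5))
E
```

```text
head [404.37888199 230.26708075] 161 [ 0.49175862 -0.26630899  0.061     ]
t 10.12 pos [ 0.44   -0.0347  0.1428] yyaw -4.74 tilt [ 3.e-03 -7.e-04 -1.e+00] w 37.7 F [ 0.2 -0.3 -0.7] q7 -0.36
(0.438, -0.2523, 0.12, 74.5) -> [-0.217, 0.016, 0.0228, -1.3829]
(0.438, -0.2523, 0.025, 74.5) -> [-0.217, 0.016, 0.1178, -1.3829]
```

View pics/t1.png

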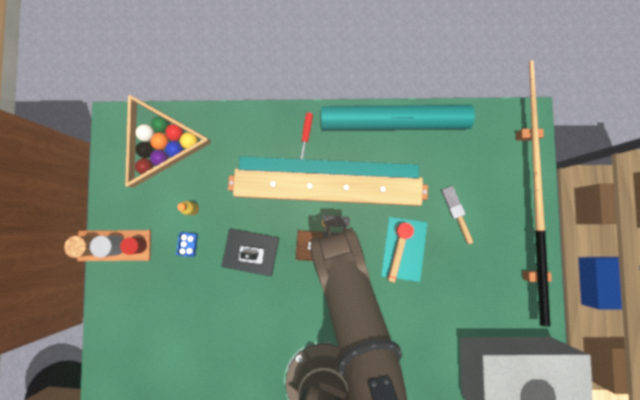

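Call:
jog_arm:
  moves:
    - [-0.03, 0.002, 0, -0.18]
    - [-0.06, 0.004, 0, -0.36]
    - [-0.09, 0.006, 0, -0.54]
    - [-0.12, 0.01, 0, -0.72]
    - [-0.15, 0.012, 0, -0.9]
    - [-0.18, 0.014, 0.01, -1.08]
    - [-0.217, 0.016, 0.02, -1.26]
    - [-0.217, 0.016, 0.023, -1.383]
    - [-0.217, 0.016, 0.023, -1.383]
    - [-0.217, 0.016, 0.023, -1.383]
    - [-0.217, 0.016, 0.023, -1.383]
  hand: 0.06

```text
clock: 11.5
position: [0.4375, -0.2515, 0.1188]
ee_rot: [0.423, 3.113, -0.0]
force: [-0.0, 0.5, -0.2]
width: 0.653
gripper_force: 0.0
```

```bash
python3 - <<'E'
from h import *
plan((.438,-.2523,.025,74.5))
E
```

```text
t 11.5 pos [ 0.4375 -0.2515  0.1188] yyaw 74.51 tilt [ 0.e+00 -2.e-04 -1.e+00] w 60.0 F [-0.   0.5 -0.2] q7 1.27
(0.438, -0.2523, 0.025, 74.5) -> [-0.0007, -0.0006, 0.0938, 0.0002]
```

Call:
jog_arm:
  moves:
    - [-0.001, -0.001, 0.04, 0]
    - [-0.001, -0.001, 0.075, 0]
    - [-0.001, -0.001, 0.09, 0]
    - [-0.001, -0.001, 0.094, 0]
    - [-0.001, -0.001, 0.094, 0]

```text
clock: 12.12
position: [0.4387, -0.2533, 0.0255]
ee_rot: [0.422, 3.112, -0.001]
force: [-0.3, -0.9, -0.3]
width: 0.652
gripper_force: 0.0
```

Call:
jog_arm:
  moves:
    - [0, 0, 0, 0]
    - [0, 0, 0, 0]
    - [0, 0, 0, 0]
    - [0, 0, 0, 0]
    - [0, 0, 0, 0]
    - [0, 0, 0, 0]
  hand: 0.005
  newtons: 60

```text
clock: 12.88
position: [0.438, -0.2534, 0.0248]
ee_rot: [-0.423, -3.113, 0.0]
force: [-1.5, -0.2, 2.6]
width: 0.235
gripper_force: 59.7
```

```bash
python3 - <<'E'
from h import *
plan()
E
```

```text
t 12.88 pos [ 0.438  -0.2534  0.0248] yyaw 74.53 tilt [-1.e-04 -2.e-04 -1.e+00] w 21.6 F [-1.5 -0.2  2.6] q7 1.14
```

```bash
python3 - <<'E'
from h import *
plan((.438,-.2534,.13,74.5),(.5734,-.1843,.13,74.5),(.5734,-.1843,.09,74.5))
im=grab('top')
E
```

```text
t 12.88 pos [ 0.438  -0.2534  0.0248] yyaw 74.53 tilt [-1.e-04 -2.e-04 -1.e+00] w 21.6 F [-1.5 -0.2  2.6] q7 1.14
(0.438, -0.2534, 0.13, 74.5) -> [0.0, 0.0, -0.1052, 0.0005]
(0.5734, -0.1843, 0.13, 74.5) -> [-0.112, 0.1027, -0.1052, 0.0005]
(0.5734, -0.1843, 0.09, 74.5) -> [-0.112, 0.1027, -0.0652, 0.0005]
```

Call:
jog_arm:
  moves:
    - [0, 0, -0.015, 0]
    - [0, 0, -0.045, 0]
    - [0, 0, -0.08, 0]
    - [0, 0, -0.105, 0]
    - [0, 0, -0.105, 0]

```text
clock: 13.55
position: [0.4391, -0.2535, 0.1317]
ee_rot: [0.422, 3.11, -0.002]
force: [0.1, 0.1, -4.1]
width: 0.234
gripper_force: 59.7
```

```bash
python3 - <<'E'
from h import *
im=grab('top');hsv=cv2.cvtColor(im['color'],cv2.COLOR_RGB2HSV).astype(int);H,S,V=hsv[...,0],hsv[...,1],hsv[...,2]
def box(u0,u1,v0,v1):
  s=np.zeros((400,640),bool);s[v0:v1,u0:u1]=1;return s
m=box(380,440,200,290)&((H<8)|(H>172))&(S>150)
b=max(blobs(m),key=lambda b:b[1]);w=cloud(im);print('head',b[0],b[1],ray(im,*b[0],.165),np.nanmedian(w[b[2]],0))
plan((.5734,-.1843,.13,74.5),(.5734,-.1843,.09,74.5))
E
```

```text
head [411.02919708 229.04379562] 137 [ 0.49530568 -0.26586457  0.165     ] [ 0.49541713 -0.26487467  0.16684839]
t 13.6 pos [ 0.4381 -0.2534  0.1303] yyaw 74.52 tilt [ 9.e-04 -9.e-04 -1.e+00] w 21.7 F [ 0.2  0.5 -3.1] q7 1.29
(0.5734, -0.1843, 0.13, 74.5) -> [-0.112, 0.1027, 0.0003, 0.0004]
(0.5734, -0.1843, 0.09, 74.5) -> [-0.112, 0.1027, 0.0403, 0.0004]
```

Call:
jog_arm:
  moves:
    - [-0.035, 0.033, 0, 0]
    - [-0.075, 0.07, 0, 0]
    - [-0.11, 0.101, 0, 0]
    - [-0.11, 0.101, 0, 0]
    - [-0.11, 0.101, 0.025, 0]
    - [-0.11, 0.101, 0.042, 0]
    - [-0.11, 0.101, 0.048, 0]
    - [-0.11, 0.101, 0.052, 0]
    - [-0.11, 0.101, 0.056, 0]
    - [-0.11, 0.101, 0.059, 0]
    - [-0.11, 0.101, 0.061, 0]
    - [-0.11, 0.101, 0.062, 0]
    - [-0.11, 0.101, 0.062, 0]
    - [-0.11, 0.101, 0.062, 0]

```text
clock: 15.35
position: [0.5709, -0.1854, 0.0696]
ee_rot: [0.423, 3.113, -0.002]
force: [-12.5, 0.0, 21.1]
width: 0.233
gripper_force: 59.8
```

```bash
python3 - <<'E'
from h import *
plan((.5783,-.0657,.095,74.5),(.5853,.0541,.095,74.5),(.5922,.1739,.095,74.5))
E
```

```text
t 15.35 pos [ 0.5709 -0.1854  0.0696] yyaw 74.52 tilt [ 2.0e-04 -1.6e-03 -1.0e+00] w 21.4 F [-12.5   0.   21.1] q7 1.04
(0.5783, -0.0657, 0.095, 74.5) -> [0.0248, 0.1174, -0.0254, 0.0004]
(0.5853, 0.0541, 0.095, 74.5) -> [0.05, 0.2347, -0.0254, 0.0004]
(0.5922, 0.1739, 0.095, 74.5) -> [0.0753, 0.352, -0.0254, 0.0004]
```

Call:
jog_arm:
  moves:
    - [0, 0, -0.02, 0]
    - [0, 0, -0.03, 0]
    - [0.008, 0.04, -0.03, 0]
    - [0.017, 0.08, -0.03, 0]
    - [0.025, 0.117, -0.03, 0]
    - [0.025, 0.117, -0.03, 0]
    - [0.025, 0.117, -0.022, 0]
    - [0.025, 0.117, -0.016, 0]
    - [0.025, 0.117, -0.011, 0]
    - [0.025, 0.117, -0.007, 0]
    - [0.025, 0.117, -0.003, 0]
    - [0.025, 0.117, -0.001, 0]
    - [0.025, 0.117, 0, 0]
    - [0.025, 0.117, 0, 0]

```text
clock: 17.1
position: [0.5779, -0.0664, 0.0694]
ee_rot: [0.423, 3.113, -0.003]
force: [-11.0, -3.5, 22.6]
width: 0.236
gripper_force: 59.8
```

Call:
jog_arm:
  moves:
    - [0, 0, -0.02, 0]
    - [0, 0, -0.03, 0]
    - [0.008, 0.04, -0.03, 0]
    - [0.017, 0.08, -0.03, 0]
    - [0.025, 0.117, -0.03, 0]
    - [0.025, 0.117, -0.03, 0]
    - [0.025, 0.117, -0.022, 0]
    - [0.025, 0.117, -0.016, 0]
    - [0.025, 0.117, -0.011, 0]
    - [0.025, 0.117, -0.007, 0]
    - [0.025, 0.117, -0.003, 0]
    - [0.025, 0.117, -0.001, 0]
    - [0.025, 0.117, 0, 0]
    - [0.025, 0.117, 0, 0]

```text
clock: 18.85
position: [0.5851, 0.0532, 0.0695]
ee_rot: [0.423, 3.112, -0.003]
force: [-9.3, -4.3, 20.3]
width: 0.237
gripper_force: 59.8
```

```bash
python3 - <<'E'
from h import *
plan((.5783,-.0657,.095,74.5),(.5853,.0541,.095,74.5),(.5922,.1739,.095,74.5))
E
```

```text
t 18.85 pos [0.5851 0.0532 0.0695] yyaw 74.52 tilt [ 7.0e-04 -1.7e-03 -1.0e+00] w 21.7 F [-9.3 -4.3 20.3] q7 0.63
(0.5783, -0.0657, 0.095, 74.5) -> [-0.0252, -0.1164, -0.0255, 0.0004]
(0.5853, 0.0541, 0.095, 74.5) -> [0.0, 0.0009, -0.0255, 0.0004]
(0.5922, 0.1739, 0.095, 74.5) -> [0.0254, 0.1182, -0.0255, 0.0004]
```

Same for sight 1, then lift and look.

Call:
jog_arm:
  moves:
    - [0, 0, -0.02, 0]
    - [0, 0, -0.03, 0]
    - [0.008, 0.04, -0.03, 0]
    - [0.017, 0.08, -0.03, 0]
    - [0.025, 0.118, -0.03, 0]
    - [0.025, 0.118, -0.03, 0]
    - [0.025, 0.118, -0.022, 0]
    - [0.025, 0.118, -0.016, 0]
    - [0.025, 0.118, -0.011, 0]
    - [0.025, 0.118, -0.007, 0]
    - [0.025, 0.118, -0.003, 0]
    - [0.025, 0.118, -0.001, 0]
    - [0.025, 0.118, 0, 0]
    - [0.025, 0.118, 0, 0]

```text
clock: 20.6
position: [0.5924, 0.1733, 0.0694]
ee_rot: [0.423, 3.112, -0.003]
force: [-8.2, -8.1, 19.9]
width: 0.238
gripper_force: 59.8
```

Call:
jog_arm:
  moves:
    - [0, 0, -0.02, 0]
    - [0, 0, -0.05, 0]
    - [0.1, 0, -0.06, 0]
    - [0.1, 0, -0.06, 0]
    - [0.1, 0, -0.06, 0]
    - [0.1, 0, -0.06, 0]

```text
clock: 21.35
position: [0.497, 0.2008, 0.1282]
ee_rot: [0.422, 3.112, 0.001]
force: [0.8, 0.3, -3.7]
width: 0.23
gripper_force: 59.7
```

```bash
python3 - <<'E'
from h import *
im=grab('scene');c=cv2.resize(im['color'][140:300,210:450],None,fx=3.3,fy=3.3,interpolation=cv2.INTER_CUBIC)
cv2.imwrite('pics/s2.png',c[...,::-1])
im=grab('top');w=cloud(im);S=cv2.cvtColor(im['color'],cv2.COLOR_RGB2HSV).astype(int)
sel=np.zeros((400,640),bool);sel[178:195,240:420]=1
for c,a,l in blobs(sel&(S[...,1]<50)&(S[...,2]>190),8): print(c,a,ray(im,*c,.045),np.nanmedian(w[l][:,2]),np.nanmax(w[l][:,2]))
plan((.436,-.2520,.13,74.5),(.436,-.252,.0255,74.5))
E
```

```text
[273.17857143 183.60714286] 28 [0.64838558 0.15949783 0.045     ] 0.04332276005830601 0.05121593902566517
[309.36666667 185.63333333] 30 [0.64069612 0.03995261 0.045     ] 0.044582747665377766 0.04945306338668812
[345.63333333 187.36666667] 30 [ 0.63399322 -0.07957662  0.045     ] 0.04518061486577113 0.048887395593552145
[382.         188.89285714] 28 [ 0.62798823 -0.19917561  0.045     ] 0.043449119536887695 0.050473354742619374
t 21.45 pos [0.4973 0.2004 0.1277] yyaw 74.47 tilt [ 5.e-04  4.e-04 -1.e+00] w 21.6 F [-0.1 -0.3 -2.9] q7 0.38
(0.436, -0.252, 0.13, 74.5) -> [-0.0621, -0.4523, -0.0023, -0.0006]
(0.436, -0.252, 0.0255, 74.5) -> [-0.0621, -0.4523, 0.1022, -0.0006]
```

View pics/s2.png

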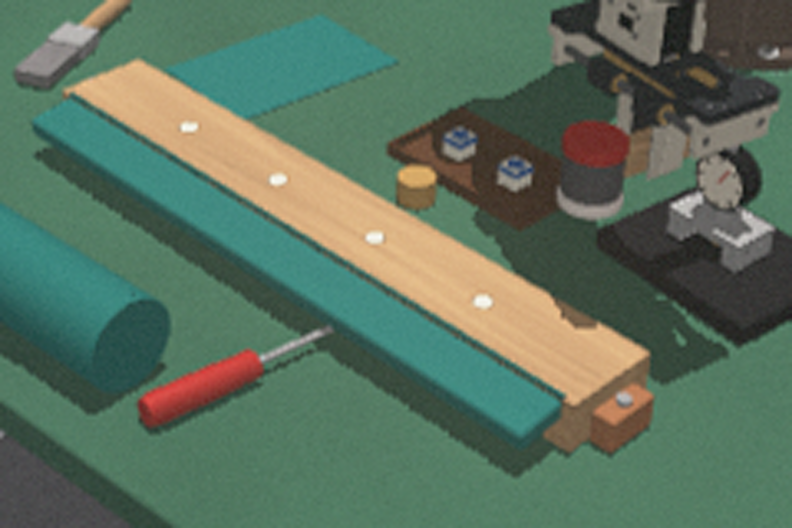

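Call:
jog_arm:
  moves:
    - [0, 0, -0.03, 0]
    - [0, -0.03, -0.04, 0]
    - [-0.005, -0.09, -0.04, 0]
    - [-0.01, -0.15, -0.04, 0]
    - [-0.015, -0.21, -0.02, 0]
    - [-0.02, -0.27, 0, 0]
    - [-0.03, -0.33, 0, 0]
    - [-0.04, -0.39, 0, 0]
    - [-0.047, -0.44, 0, 0]
    - [-0.047, -0.457, 0, 0]
    - [-0.047, -0.457, 0.03, 0]
    - [-0.047, -0.457, 0.065, 0]
    - [-0.047, -0.457, 0.088, 0]
    - [-0.047, -0.457, 0.096, 0]
    - [-0.047, -0.457, 0.1, 0]
    - [-0.047, -0.457, 0.102, 0]
    - [-0.047, -0.457, 0.103, 0]
    - [-0.047, -0.457, 0.103, 0]

```text
clock: 23.7
position: [0.4198, -0.2525, 0.0251]
ee_rot: [0.423, 3.112, -0.001]
force: [0.3, -0.3, -3.5]
width: 0.234
gripper_force: 59.7
```

```bash
python3 - <<'E'
from h import *
plan()
E
```

```text
t 23.7 pos [ 0.4198 -0.2525  0.0251] yyaw 74.53 tilt [ 5.e-04 -5.e-04 -1.e+00] w 21.5 F [ 0.3 -0.3 -3.5] q7 1.17
```

Call:
jog_arm:
  moves:
    - [0, 0, 0.001, 0]
    - [0, 0, 0.0015, 0]
    - [0, 0, 0.0015, 0]

```text
clock: 24.08
position: [0.4197, -0.2525, 0.0245]
ee_rot: [0.422, 3.113, -0.002]
force: [-6.7, 2.4, 17.2]
width: 0.236
gripper_force: 59.8
```

Call:
jog_arm:
  moves:
    - [0, 0, 0, 0]
    - [0, 0, 0, 0]
    - [0, 0, 0, 0]
    - [0, 0, 0, 0]
    - [0, 0, -0.02, 0]
    - [0, 0, -0.06, 0]
    - [0, 0, -0.12, 0]
    - [0, 0, -0.155, 0]
    - [0, 0, -0.155, 0]
  hand: 0.05

```text
clock: 25.2
position: [0.4212, -0.253, 0.1807]
ee_rot: [0.423, 3.108, -0.004]
force: [0.6, -0.1, -0.0]
width: 0.544
gripper_force: 0.0
```

```bash
cat >> h.py <<'E'
def things():
    im=grab('top');w=cloud(im);hsv=cv2.cvtColor(im['color'],cv2.COLOR_RGB2HSV).astype(int);H,S=hsv[...,0],hsv[...,1]
    m=((H<8)|(H>172))&(S>150)&(w[...,2]>.045)&(w[...,0]>.3)&(w[...,0]<.6)&(abs(w[...,1]+.27)<.12)
    b=blobs(m)
    if b: b=max(b,key=lambda b:b[1]);print('head',b[0],b[1],ray(im,*b[0],.061),np.nanmedian(w[b[2]][:,2]))
    q=w[222:285,205:295].reshape(-1,3)
    for lo,hi in((.035,.058),(.075,.13)):
        k=(q[:,2]>lo)&(q[:,2]<hi);print(lo,k.sum(),cv2.minAreaRect(q[k][:,:2].astype(np.float32)) if k.any() else 0,q[k][:,2].max() if k.any() else 0)
E
python3 - <<'E'
from h import *
things();plan((.4178,.233,.18,-7.5),(.4178,.233,.078,-7.5))
E
```

```text
head [404.73728814 235.07627119] 118 [ 0.47631417 -0.26708724  0.061     ] 0.05999158268975949
0.035 197 ((0.4175874590873718, 0.23227307200431824), (0.07597225159406662, 0.04554763436317444), 81.87660217285156) 0.05528508787590056
0.075 137 ((0.4177013635635376, 0.23198604583740234), (0.0524090901017189, 0.022806264460086823), 82.44950103759766) 0.12352233089058902
t 25.25 pos [ 0.4201 -0.2528  0.179 ] yyaw 74.51 tilt [ 0.0017 -0.0016 -1.    ] w 50.0 F [-0.4  0.6 -0.7] q7 1.39
(0.4178, 0.233, 0.18, -7.5) -> [0.1319, 0.4675, -0.001, 1.4313]
(0.4178, 0.233, 0.078, -7.5) -> [0.1319, 0.4675, 0.101, 1.4313]
```

Call:
jog_arm:
  moves:
    - [0.016, 0.058, 0, 0.17]
    - [0.032, 0.116, 0, 0.35]
    - [0.048, 0.174, 0, 0.53]
    - [0.064, 0.232, 0, 0.71]
    - [0.08, 0.29, 0, 0.89]
    - [0.096, 0.348, 0, 1.07]
    - [0.112, 0.406, 0, 1.25]
    - [0.128, 0.45, 0, 1.42]
    - [0.132, 0.467, 0, 1.436]
    - [0.132, 0.467, 0, 1.436]
    - [0.132, 0.467, 0, 1.436]
    - [0.132, 0.467, 0, 1.436]

```text
clock: 26.75
position: [0.417, 0.2311, 0.1775]
ee_rot: [2.367, 2.065, -0.003]
force: [-0.4, -0.2, -0.4]
width: 0.545
gripper_force: 0.0
```

```bash
python3 - <<'E'
from h import *
plan((.4177,.2322,.078,-7.8))
E
```

```text
t 26.75 pos [0.417  0.2311 0.1775] yyaw -7.81 tilt [-0.001  -0.0014 -1.    ] w 50.0 F [-0.4 -0.2 -0.4] q7 -1.02
(0.4177, 0.2322, 0.078, -7.8) -> [0.0011, 0.0006, 0.0995, -0.0003]
```

Call:
jog_arm:
  moves:
    - [0.001, 0.001, 0.04, 0]
    - [0.001, 0.001, 0.075, 0]
    - [0.001, 0.001, 0.092, 0]
    - [0.001, 0.001, 0.0995, 0]
    - [0.001, 0.001, 0.0995, 0]

```text
clock: 27.38
position: [0.4184, 0.2337, 0.079]
ee_rot: [2.367, 2.066, 0.0]
force: [0.2, 0.3, 0.6]
width: 0.541
gripper_force: 0.0
```

Call:
jog_arm:
  moves:
    - [0, 0, 0, 0]
    - [0, 0, 0, 0]
    - [0, 0, 0, 0]
    - [0, 0, 0, 0]
    - [0, 0, 0, 0]
    - [0, 0, 0, 0]
  hand: 0.01
  newtons: 30

```text
clock: 28.12
position: [0.4181, 0.2339, 0.0789]
ee_rot: [2.366, 2.066, 0.0]
force: [-1.7, -1.1, 6.1]
width: 0.237
gripper_force: 30.0
```

```bash
python3 - <<'E'
from h import *
plan((.4177,.2322,.18,-7.8));things()
E
```

```text
t 28.12 pos [0.4181 0.2339 0.0789] yyaw -7.73 tilt [ 2.e-04 -0.e+00 -1.e+00] w 21.7 F [-1.7 -1.1  6.1] q7 -1.15
(0.4177, 0.2322, 0.18, -7.8) -> [-0.0017, -0.0002, -0.1011, 0.0012]
head [417.1754386 239.0994152] 171 [ 0.46314992 -0.30672663  0.061     ] 0.05961389616594062
0.035 87 ((0.41425901651382446, 0.2046257108449936), (0.024371907114982605, 0.04513945057988167), 74.8053970336914) 0.054305279282497156
0.075 15 ((0.41488203406333923, 0.21148596704006195), (0.012208296917378902, 0.01893801800906658), 84.31906127929688) 0.11133696395057056
```

Call:
jog_arm:
  moves:
    - [0, 0, -0.01, 0]
    - [0, 0, -0.04, 0]
    - [0, 0, -0.075, 0]
    - [0, 0, -0.075, 0]
    - [0, 0, -0.075, 0]

```text
clock: 28.8
position: [0.4177, 0.2332, 0.1531]
ee_rot: [2.367, 2.066, -0.002]
force: [-0.6, -0.8, -3.6]
width: 0.242
gripper_force: 30.0
```

```bash
python3 - <<'E'
from h import *
plan((.6480,.1615,.15,-3.3),(.6480,.1615,.104,-3.3))
im=grab('scene');c=cv2.resize(im['color'][120:280,220:500],None,fx=2.8,fy=2.8,interpolation=cv2.INTER_CUBIC)
cv2.imwrite('pics/s3.png',c[...,::-1])
E
```

```text
t 28.8 pos [0.4177 0.2332 0.1531] yyaw -7.76 tilt [-6.e-04 -8.e-04 -1.e+00] w 22.2 F [-0.6 -0.8 -3.6] q7 -1.05
(0.648, 0.1615, 0.15, -3.3) -> [-0.0399, 0.2378, 0.0031, -0.0779]
(0.648, 0.1615, 0.104, -3.3) -> [-0.0399, 0.2378, 0.0491, -0.0779]
```

View pics/s3.png

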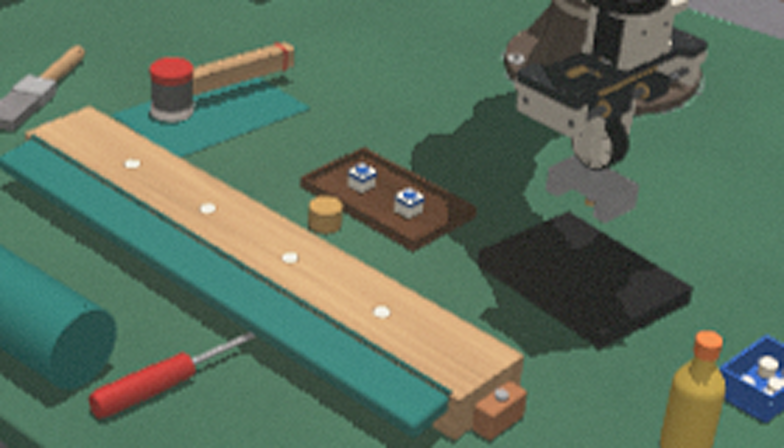

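Call:
jog_arm:
  moves:
    - [-0.008, 0.05, 0, -0.03]
    - [-0.017, 0.1, 0, -0.06]
    - [-0.025, 0.15, 0, -0.078]
    - [-0.034, 0.2, 0, -0.078]
    - [-0.04, 0.238, 0, -0.078]
    - [-0.04, 0.238, 0, -0.078]
    - [-0.04, 0.238, 0.02, -0.078]
    - [-0.04, 0.238, 0.035, -0.078]
    - [-0.04, 0.238, 0.042, -0.078]
    - [-0.04, 0.238, 0.045, -0.078]
    - [-0.04, 0.238, 0.047, -0.078]
    - [-0.04, 0.238, 0.048, -0.078]
    - [-0.04, 0.238, 0.048, -0.078]

```text
clock: 30.48
position: [0.6487, 0.1622, 0.106]
ee_rot: [2.284, 2.157, 0.001]
force: [0.3, -0.2, -2.6]
width: 0.236
gripper_force: 30.0
```

```bash
python3 - <<'E'
from h import *
plan((.6480,.1615,.1039,-3.3))
im=grab('top');w=cloud(im)
q=w[165:215,240:300].reshape(-1,3)
k=(q[:,2]>.062)&(q[:,2]<.08);print(k.sum(),q[k].mean(0),cv2.minAreaRect(q[k][:,:2].astype(np.float32)))
E
```

```text
t 30.48 pos [0.6487 0.1622 0.106 ] yyaw -3.28 tilt [ 6.e-04  1.e-04 -1.e+00] w 21.6 F [ 0.3 -0.2 -2.6] q7 -0.71
(0.648, 0.1615, 0.1039, -3.3) -> [-0.0007, -0.0006, 0.0021, 0.0004]
0 [nan nan nan] ((0.0, 0.0), (0.0, 0.0), 0.0)<stdin>:5: RuntimeWarning: Mean of empty slice.
  ret = um.true_divide(
```

Call:
jog_arm:
  moves:
    - [-0.001, -0.001, 0.001, 0]
    - [-0.001, -0.001, 0.0015, 0]
    - [-0.001, -0.001, 0.002, 0]
    - [-0.001, -0.001, 0.0025, 0]
    - [-0.001, -0.001, 0.0025, 0]
    - [-0.001, -0.001, 0.0025, 0]

```text
clock: 31.28
position: [0.6475, 0.1612, 0.1041]
ee_rot: [2.284, 2.157, 0.0]
force: [-2.3, -1.1, 5.2]
width: 0.239
gripper_force: 30.0
```

```bash
python3 - <<'E'
from h import *
plan((.6480,.1615,.1039,-3.3))
im=grab('scene','s4');c=cv2.resize(im['color'][150:290,290:470],None,fx=4,fy=4,interpolation=cv2.INTER_CUBIC)
cv2.imwrite('pics/s4.png',c[...,::-1])
E
```

```text
t 31.27 pos [0.6475 0.1612 0.1041] yyaw -3.28 tilt [ 5.e-04 -2.e-04 -1.e+00] w 22.0 F [-2.3 -1.1  5.2] q7 -0.71
(0.648, 0.1615, 0.1039, -3.3) -> [0.0004, 0.0005, 0.0002, 0.0004]
```

View pics/s4.png

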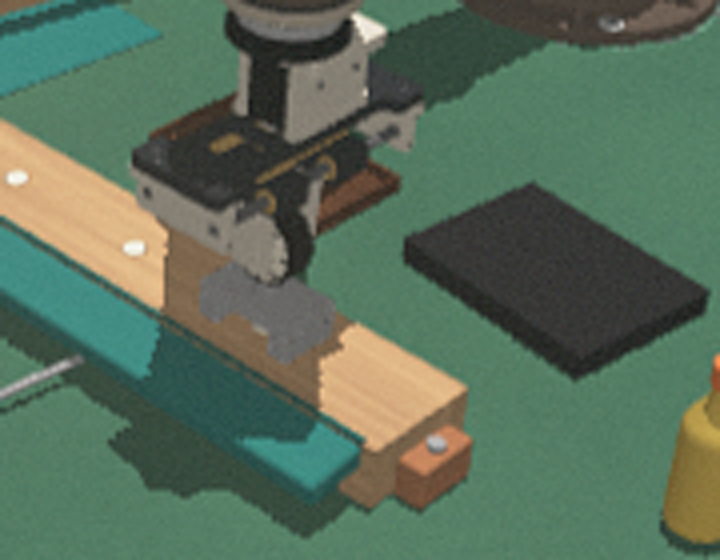

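Call:
jog_arm:
  moves:
    - [0, 0, 0, 0]
    - [0, 0, 0, 0]
    - [0, 0, 0, 0]
    - [0, 0, 0, 0]
    - [0, 0, 0, 0]
    - [0, 0, 0, 0]
    - [0, 0, 0, 0]
    - [0, 0, 0, 0]
    - [0, 0, -0.01, 0]
    - [0, 0, -0.03, 0]
    - [-0.04, 0, -0.03, 0]
    - [-0.08, 0, -0.03, 0]
    - [-0.12, 0, -0.03, 0]
    - [-0.12, 0, -0.03, 0]
    - [-0.12, 0, -0.02, 0]
    - [-0.12, 0, -0.012, 0]
    - [-0.12, 0, -0.006, 0]
    - [-0.12, 0, -0.003, 0]
    - [-0.12, 0, -0.001, 0]
    - [-0.12, 0, 0, 0]

```text
clock: 33.83
position: [0.6407, 0.0419, 0.104]
ee_rot: [2.283, 2.157, 0.001]
force: [-4.8, 0.4, 10.6]
width: 0.238
gripper_force: 30.0
```

Call:
jog_arm:
  moves:
    - [0, 0, 0, 0]
    - [0, 0, 0, 0]
    - [0, 0, 0, 0]
    - [0, 0, 0, 0]
    - [0, 0, 0, 0]
    - [0, 0, 0, 0]
    - [0, 0, 0, 0]
    - [0, 0, 0, 0]
    - [0, 0, 0, 0]

```text
clock: 34.95
position: [0.6407, 0.0419, 0.1041]
ee_rot: [2.284, 2.157, 0.001]
force: [-3.6, 1.9, 6.0]
width: 0.237
gripper_force: 30.0
```

```bash
python3 - <<'E'
from h import *
plan((.6412,.0418,.1039,-3.3))
E
```

```text
t 34.95 pos [0.6407 0.0419 0.1041] yyaw -3.26 tilt [ 6.e-04  3.e-04 -1.e+00] w 21.7 F [-3.6  1.9  6. ] q7 -0.55
(0.6412, 0.0418, 0.1039, -3.3) -> [-0.0, 0.0005, 0.0002, 0.0008]
```

Call:
jog_arm:
  moves:
    - [0, 0, -0.01, 0]
    - [0, 0, -0.03, 0]
    - [-0.04, 0, -0.03, 0]
    - [-0.08, 0, -0.03, 0]
    - [-0.12, 0, -0.03, 0]
    - [-0.12, 0, -0.03, 0]
    - [-0.12, 0, -0.02, 0]
    - [-0.12, 0, -0.012, 0]
    - [-0.12, 0, -0.006, 0]
    - [-0.12, 0, -0.003, 0]
    - [-0.12, 0, -0.001, 0]
    - [-0.12, 0, 0, 0]

```text
clock: 36.45
position: [0.6339, -0.0779, 0.104]
ee_rot: [2.283, 2.157, 0.0]
force: [-5.6, 1.2, 11.4]
width: 0.237
gripper_force: 30.0
```

Call:
jog_arm:
  moves:
    - [0, 0, 0, 0]
    - [0, 0, 0, 0]
    - [0, 0, 0, 0]
    - [0, 0, 0, 0]
    - [0, 0, 0, 0]
    - [0, 0, 0, 0]
    - [0, 0, 0, 0]
    - [0, 0, 0, 0]
    - [0, 0, 0, 0]

```text
clock: 37.58
position: [0.6339, -0.078, 0.104]
ee_rot: [2.283, 2.157, 0.001]
force: [-3.7, 1.3, 6.1]
width: 0.237
gripper_force: 30.0
```

Call:
jog_arm:
  moves:
    - [0, 0, -0.01, 0]
    - [0, 0, -0.03, 0]
    - [-0.04, 0, -0.03, 0]
    - [-0.08, 0, -0.03, 0]
    - [-0.12, 0, -0.03, 0]
    - [-0.12, 0, -0.03, 0]
    - [-0.12, 0, -0.02, 0]
    - [-0.12, 0, -0.012, 0]
    - [-0.12, 0, -0.006, 0]
    - [-0.12, 0, -0.003, 0]
    - [-0.12, 0, -0.001, 0]
    - [-0.12, 0, 0, 0]

```text
clock: 39.08
position: [0.6271, -0.1978, 0.104]
ee_rot: [2.283, 2.157, 0.0]
force: [-4.5, 1.9, 10.9]
width: 0.24
gripper_force: 30.0
```

Call:
jog_arm:
  moves:
    - [0, 0, 0, 0]
    - [0, 0, 0, 0]
    - [0, 0, 0, 0]
    - [0, 0, 0, 0]
    - [0, 0, 0, 0]
    - [0, 0, 0, 0]
    - [0, 0, 0, 0]
    - [0, 0, 0, 0]
    - [0, 0, 0, 0]

```text
clock: 40.2
position: [0.6271, -0.1978, 0.104]
ee_rot: [2.283, 2.157, 0.001]
force: [-3.8, 2.5, 6.4]
width: 0.236
gripper_force: 30.0
```

```bash
python3 - <<'E'
from h import *
plan((.6276,-.1978,.1039,-3.3))
im=grab('scene','s5');c=cv2.resize(im['color'][110:290,210:450],None,fx=3.3,fy=3.3,interpolation=cv2.INTER_CUBIC)
cv2.imwrite('pics/s5.png',c[...,::-1])
E
```

```text
t 40.2 pos [ 0.6271 -0.1978  0.104 ] yyaw -3.26 tilt [ 5.e-04  1.e-04 -1.e+00] w 21.7 F [-3.8  2.5  6.4] q7 -0.16
(0.6276, -0.1978, 0.1039, -3.3) -> [0.0, 0.0005, 0.0001, 0.0008]
```

View pics/s5.png

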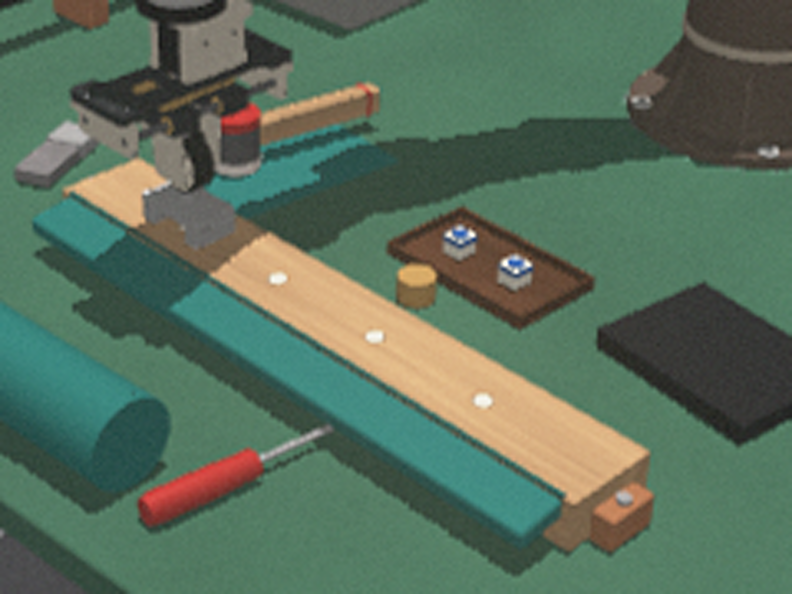

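```bash
python3 - <<'E'
from h import *
im=grab('scene');w=cloud(im);hsv=cv2.cvtColor(im['color'],cv2.COLOR_RGB2HSV).astype(int)
yd=np.array([.0569,.9984]);xd=np.array([.9984,-.0569]);c=np.array([.6276,-.1995])
d=w[...,:2]-c;X=d@xd;Y=d@yd;Z=w[...,2]
k=(abs(X)<.05)&(abs(Y)<.06)&(Z>.049)&(Z<.076)
print(k.sum(),'Y',np.percentile(Y[k],[1,3,50,97,99]),'X',np.percentile(X[k],[1,3,50,97,99]))
m=(hsv[...,1]<50)&(hsv[...,2]>180)&(abs(X)<.02)&(Z>.03)&(Z<.06)&(Y>.08)&(Y<.4)
for cc,a,l in blobs(m,5): print(cc,a,ray(im,*cc,.045)[:2],'Y,X',(ray(im,*cc,.045)[:2]-c)@np.array([yd,xd]).T)
plan((.4177,.2342,.18,-7.8),(.4177,.2342,.0795,-7.8))
E
```

```text
313 Y [-0.03955159 -0.0360076   0.01577991  0.03942565  0.04071498] X [-0.01892834 -0.0180344   0.0127824   0.02709796  0.0291988 ]
[293.66666667 193.91666667] 12 [ 0.63591526 -0.08122919] Y,X [0.11855471 0.00157234]
[323.06666667 211.6       ] 15 [0.64328512 0.03860434] Y,X [0.23861586 0.00211189]
[355.8125 231.    ] 16 [0.64971471 0.15840266] Y,X [0.35858835 0.00171467]
t 40.3 pos [ 0.6271 -0.1978  0.1041] yyaw -3.25 tilt [ 6.e-04  1.e-04 -1.e+00] w 21.9 F [-2.5  2.7  5.4] q7 -0.16
(0.4177, 0.2342, 0.18, -7.8) -> [0.4194, -0.2336, -0.0759, 0.0793]
(0.4177, 0.2342, 0.0795, -7.8) -> [0.4194, -0.2336, 0.0246, 0.0793]
```

Call:
jog_arm:
  moves:
    - [0, 0, -0.01, 0]
    - [0, 0, -0.04, 0]
    - [0, 0, -0.075, 0]
    - [0.045, -0.025, -0.076, 0.079]
    - [0.09, -0.05, -0.076, 0.079]
    - [0.135, -0.075, -0.076, 0.079]
    - [0.18, -0.1, -0.076, 0.079]
    - [0.225, -0.125, -0.076, 0.079]
    - [0.27, -0.15, -0.076, 0.079]
    - [0.315, -0.175, -0.076, 0.079]
    - [0.36, -0.2, -0.076, 0.079]
    - [0.4, -0.223, -0.076, 0.079]
    - [0.419, -0.233, -0.076, 0.079]
    - [0.419, -0.233, -0.076, 0.079]
    - [0.419, -0.233, -0.076, 0.079]

```text
clock: 42.18
position: [0.4188, 0.2325, 0.1793]
ee_rot: [2.367, 2.064, -0.0]
force: [-0.5, -0.8, -2.7]
width: 0.238
gripper_force: 30.0
```

```bash
python3 - <<'E'
from h import *
plan((.4177,.2342,.079,-7.8))
E
```

```text
t 42.17 pos [0.4188 0.2325 0.1793] yyaw -7.84 tilt [ 5.e-04 -7.e-04 -1.e+00] w 21.9 F [-0.5 -0.8 -2.7] q7 -1.05
(0.4177, 0.2342, 0.079, -7.8) -> [0.0015, -0.0013, 0.1003, -0.0007]
```

Call:
jog_arm:
  moves:
    - [0.001, -0.001, 0.04, 0]
    - [0.001, -0.001, 0.075, 0]
    - [0.001, -0.001, 0.09, 0]
    - [0.001, -0.001, 0.095, 0]
    - [0.001, -0.001, 0.098, 0]
    - [0.001, -0.001, 0.0995, 0]
    - [0.001, -0.001, 0.1005, 0]
    - [0.001, -0.001, 0.101, 0]
    - [0.001, -0.001, 0.101, 0]
    - [0.001, -0.001, 0.101, 0]

```text
clock: 43.42
position: [0.4179, 0.2348, 0.079]
ee_rot: [2.367, 2.065, 0.002]
force: [0.4, -1.4, 6.2]
width: 0.237
gripper_force: 30.0
```

Seated; release and retreat.

Call:
jog_arm:
  moves:
    - [0, 0, 0, 0]
    - [0, 0, 0, 0]
    - [0, 0, 0, 0]
    - [0, 0, 0, 0]
    - [0, 0, -0.02, 0]
    - [0, 0, -0.06, 0]
    - [0, 0, -0.12, 0]
    - [0, 0, -0.18, 0]
    - [0, -0.02, -0.2, 0]
    - [-0.05, -0.02, -0.2, 0]
    - [-0.11, -0.02, -0.2, 0]
    - [-0.17, -0.02, -0.2, 0]
    - [-0.17, -0.02, -0.2, 0]
    - [-0.17, -0.02, -0.2, 0]
  hand: 0.05

```text
clock: 45.18
position: [0.3745, 0.069, 0.2784]
ee_rot: [2.368, 2.064, 0.001]
force: [-0.3, -0.1, 0.4]
width: 0.548
gripper_force: 0.0
```

```bash
python3 - <<'E'
from h import *
things();plan();grab('top','t9');grab('scene','s9')
E
```

```text
head [417.26553672 239.06779661] 177 [ 0.46324913 -0.30701868  0.061     ] 0.06013395752217349
0.035 200 ((0.41797590255737305, 0.23265449702739716), (0.07625387609004974, 0.04585226997733116), 82.05078125) 0.05424280399933036
0.075 137 ((0.418048620223999, 0.2325449287891388), (0.053045108914375305, 0.02375592291355133), 83.31302642822266) 0.12504167273199857
t 45.23 pos [0.3746 0.0697 0.2784] yyaw -7.74 tilt [ 4.e-04  4.e-04 -1.e+00] w 49.9 F [ 0.8  0.  -0.7] q7 -0.47
```

View pics/s9.png

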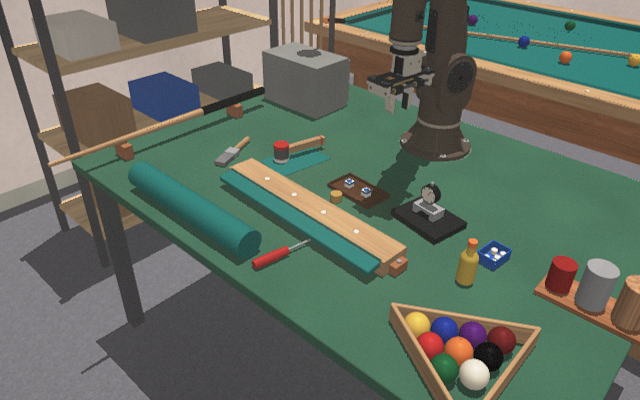

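```bash
python3 -c "
from cell import arm
print(arm.sign_off())"
```

```text
the job is handed in; nothing more can be done
None
```

I handed the job in at about 45 s with no verdict returned: both chalk cubes are in the tray, all four sights are tapped flush and gauge-checked left to right, and the gauge stands on the granite plate; the mallet was knocked about 4 cm after I set it down but still stands on the felt.

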